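# Rebuild the press's filter tower

### The arm

A 6-joint arm with a two-finger parallel gripper is mounted at the origin on the work surface. World frame = base frame: x ahead of the robot, y to its left, z up, the work surface at z = 0. Lengths are in m, angles in rad, forces in N, time in s.
With the tool pointing down it reaches from about 0.35 to 0.85 m from the base axis. Payload 8.1 kg.
Tool frame: the origin (TCP) lies at the very end of the fingers, on their centre line; the grasp point (between the pads) lies 19 mm behind it; z points along the fingers, y is the line along which they close (so a half turn about z gives the same grasp; the last joint's range is limited). The gripper opens to 93 mm and grips with 3 to 60 N. Pads are 15 mm wide; open, the fingers measure 128 mm over their backs; the gripper's body (75 mm by 188 mm) begins 65 mm behind the grasp point.
Start: joints at [1.078, 0.13, 1.488, -0, 1.523, -0.085], TCP at [0.238, 0.551, 0.219] pointing down, gripper open.
Joint ranges: [-2.96, 2.96], [-0.89, 2.26], [0.02, 2.5], [-1.34, 4.48], [0, 2.73], [-2.66, 2.66]. Speed limits (rad/s): [2.39, 2.39, 2.79, 3.14, 3.14, 3.14].

### API

Orientations are given as a rotation vector (axis times angle).
In Python, from plant import robot gives the robot as it stands. The module is installed in compiled form; this text tells all that it offers.
- The arm moves only by the tool play_rows, never from a script. Its argument "increments" is text: rows parted by semicolons, each of 5 numbers parted by spaces: the shift along the tool's x, y, z in mm, then the turn about the tool's z in degrees, then the closure, from -1 (fully open) to 1 (shut). In form: dx dy dz yaw claw; .... A call has 1 to 20 rows; each row is the pose to reach, as a shift and turn from the pose commanded when the call began, along the tool's axes at that moment; what a row does not reach only later rows make up. A row lasts 1/10 s, in which the tool goes at most 50 mm and 8.59 degrees, less where a joint would pass 70% of its speed; a pose out of reach is approached as far as the arm can. A call with a gripper value outside its range is refused whole. The fingers move at their own pace and stop on an object; "force" is the grip in N (left out, the last holds). Time passes only in rows, so rows that repeat a pose let the fingers close. It gives the time, the measured TCP pose, the force, the opening and the grip force at its end, in the units of the state.
- robot.read_state(): the state, without advancing time (a new reading comes with each control period).
- robot.read_camera(name): name is "scene" or "top" or "wrist"; returns the picture (400x640x3 uint8, blue, green, red); there is no depth.
- robot.calibration(name): a dict with "vertical_fov" (degrees; the focal length in pixels is half the picture's height over the tangent of half this angle, whatever the lens; pixels are square), "cx", "cy" (the principal point, pixels), "rvec" (rotation vector, rad) and "tvec" (3), from world to camera coordinates, as OpenCV has them. Camera axes: x right, y down, z forward; pixel columns grow to the right and rows downward; lengths in m; the calibration is good to about 2 mm. A picture is of the moment at which its call begins: read the wrist's pose just before it. calibration takes no time and is no camera call; for the wrist camera it gives the pose at the moment of the call.
- robot.close_job(): hands the job in; it is judged then, once.
Trained networks look in the newest picture that a camera, given by its name, has taken for a name from the list of things; names that differ only in an ending like _2 or _b are one class to them, and where a whole thing is asked for, a point or a joint stands for the part that bears it (a point fixed in the world has none). Each returns a list of dicts, best first, with "conf" (0 to 1); they miss things now and then, are a little off and sometimes report something else, mostly with a low value. They report only what shows in the picture. A call takes as long as a camera call.
- robot.recognise(camera, query): "centre" ([x, y, z] in m, in world coordinates, good to about 4 mm: the middle of the surface that is visible of it).
- robot.regions_of(camera, query): "pixels" (400x640 bool, what is visible of it).
- robot.landmark_of(camera, query): "centre" ([x, y, z] in m, in world coordinates, good to about 4 mm: a listed point, or the origin of a listed thing).
The state is a dict: "t": time; "q": joint angles; "dq": joint speeds; "joint_torque": joint torques, N m; "tool_pos": TCP position; "orientation": TCP orientation; "force": force on the tool from outside, world axes, zero at the start; "wrist_torque": the same for the moment, N m; "opening": finger opening in m; "gripper_force": force on a finger pad.
Only numpy, scipy, OpenCV 4.12 (cv2) and the standard library are available. Lean on these libraries where they do the work, as an engineer would, in place of code of your own. Each camera call takes 0.05 s, during which the arm holds its last target. There are 200 camera calls.

### The job

Tilt the parts bin open, then build the press's filter tower on the base that is bolted to the bench: stack every filter stage that is in the bin, in any order, and finish with the black cap, pushing each one fully home and locking it with a clockwise quarter turn so that all the white stripes line up. Tilt the bin shut again, and leave the oil bottle, the spanner and the stack of paper labels where they are.

Things in the scene. Friction and masses are not known exactly. Their poses are not given: they have to be found in the camera images.
- base_top (a point): Centre of the flat round shoulder (56 mm dia., 40 mm above the bench) of the fixed filter base (130 mm square foot, 12 mm thick). A 32 mm dia. spigot stands 20 mm above it, its top 6 mm tapered to 22 mm, with two brass lugs on +x and -x: 10 mm wide, 52 mm tip to tip, 5 mm thick, undersides 8.5 mm above the shoulder. White stripes on the +x, -x sides. z up.
- stage1_center (a point): Centre, half-way up, of the green filter stage: round, 56 mm dia., 52 mm tall to its shoulder, 72 mm with its spigot, 0.22 kg. Bottom 36 mm below this point, shoulder 16 mm above. z: its axis, up. On top a spigot with lugs on +x, -x, white stripes below them, all as on the base. May be absent (None). Starts in the shut bin, leaning back 0.6 rad, yaw any.
- stage2_center (a point): The same point of the orange stage, alike. Underside of stages and cap: a socket with a 7 mm ledge, a 35 mm round opening and two 18 mm wide entry notches on its own +y and -y. To join: notches (y) over the lugs (x) of the part below, lower 20 mm until it rests on that shoulder, turn clockwise seen from above a quarter turn to the stop. May be absent (None).
- stage3_center (a point): The same point of the red stage, alike. When locked, its x axis and stripes are in line with those of the part below (half a turn round makes no difference) and its bottom rests on the shoulder below, so each stage raises the tower by 52 mm. Play about 1.5 mm. Turned anticlockwise from the entry position it jams after some 40 degrees. May be absent (None).
- cap_center (a point): Centre, half-way up, of the black cap that closes the tower: round, 56 mm dia., 52 mm tall, 0.18 kg, heavy at the foot, flat top without spigot, the same socket underneath with notches on +y, -y (bottom 26 mm below this point). White stripes down its +x, -x sides and across the top along x. Joins like a stage. Starts upright on the bench.
- bin (a joint): Tilt of the parts bin, rad: 0 shut, 0.6 fully open (stop), swinging towards the robot on its low pivot. Light (about 4 N at the tab); it stays open at the stop and stays shut. Fully open, its inner floor is level, 140 mm above the bench, and the stages stand upright on it in a row along the pivot, about 96 mm apart, close to a 50 mm high back wall.
- bin_handle (a point): Middle of the black upright tab on top of the bin's blue front panel: 90 mm wide (its y), 10 mm thick (its x), 42 mm tall (its z), the panel's top edge 17 mm below this point; can be pinched from above. It tilts with the bin. When shut it lies 10 mm behind (+x) and 187 mm above the pivot, upright.
- bin_hinge (a point): Middle of the bin's pivot, 30 mm above the bench, fixed in the white housing. y runs along the pivot and the row of stages; x points level into the housing, away from the robot. Opening turns the bin about -y. Housing 360 mm wide, 210 mm tall; its roof begins 72 mm behind the pivot. Fully open, the stages stand about 5 mm behind the pivot line.
- oil_center (a point): Centre of a bystander: an amber oil bottle with red cap, 60 mm dia., 170 mm tall.
- spanner_grip (a point): Point on the handle of a bystander: a 180 mm steel spanner lying on the bench.
- labels_center (a point): Centre of a bystander: a round stack of white record labels, 100 mm dia., 30 mm tall.

How it is judged:
On the way, in this order (a step that is already met when the one before it is completed fails the run):
1. the bin is tilted fully open (value of joint bin above 0.52 rad), for 0.2 s.
2. every stage present is stacked on the base, fully down and locked ((z of stage1_center in the frame of base_top between 0.031 and 0.041 m or z of stage1_center in the frame of base_top between 0.083 and 0.093 m or z of stage1_center in the frame of base_top between 0.135 and 0.145 m) and horizontal distance between each of stage1_center, stage2_center, stage3_center and base_top below 0.012 m and angle between each of stage1_center, stage2_center, stage3_center's own z axis and vertical below 0.08 rad and angle between the x axis of each of stage1_center, stage2_center, stage3_center and the x axis of base_top, either way round below 0.25 rad and (z of stage2_center in the frame of base_top between 0.031 and 0.041 m or z of stage2_center in the frame of base_top between 0.083 and 0.093 m or z of stage2_center in the frame of base_top between 0.135 and 0.145 m) and (z of stage3_center in the frame of base_top between 0.031 and 0.041 m or z of stage3_center in the frame of base_top between 0.083 and 0.093 m or z of stage3_center in the frame of base_top between 0.135 and 0.145 m)), for 0.2 s.
At the end, for the whole second after the job is handed in: Every stage present and, on top, the cap stand in one tower on the base: each within 12 mm of its axis, within 5 mm of its fully seated height, upright within 0.08 rad and turned to within 0.25 rad of the locked position (stripes in line with the base's); the bin is shut to within 0.08 rad (all of step 2 and (z of cap_center in the frame of base_top between 0.125 and 0.135 m or z of cap_center in the frame of base_top between 0.177 and 0.187 m) and horizontal distance between cap_center and base_top below 0.012 m and angle between cap_center's own z axis and vertical below 0.08 rad and angle between the x axis of cap_center and the x axis of base_top, either way round below 0.25 rad and value of joint bin below 0.08 rad); the robot touches nothing.
It fails at once if the oil bottle is moved by more than 3 cm (distance of oil_center from where it was at the start of the episode above 0.03 m).
It fails at once if the spanner is moved by more than 3 cm (distance of spanner_grip from where it was at the start of the episode above 0.03 m).
It fails at once if the stack of labels is moved by more than 3 cm (distance of labels_center from where it was at the start of the episode above 0.03 m).
Of stage1, stage2, stage3 only 2 to 3 are there at a start; the rules pass over those that are not, and their reading is None.
At some moment in a run one of cap may be knocked a few centimetres aside while the robot is not near it.
Once in a run the grip may slacken for a moment while it holds something.
It also fails if it takes over 210 s, if anything falls off the work surface, if the arm or the gripper's body presses on something with over 40 N, if the wrist force passes 120 N, or if a joint passes its speed limit or range.

## Working session

There is one attempt and no reset: what is moved stays moved. The work goes in short steps, Python scripts to look and compute and a tool call to move; the robot and the scene stay as the last step left them, time stands still between calls to the robot, and variables do not carry over. Pictures are saved under pics/ and viewed, at most 14 in all, crops included, and the job is handed in when it is done.

Besides the shell and the picture viewer there is one more tool, called after "Emit:" by a JSON object that holds its "method" and its "body". play_rows: Moves the arm, as the interface text tells. Its arguments: {"type":"object","properties":{"increments":{"type":"string"},"force":{"type":"number"}},"required":["increments"]}

```bash
mkdir -p pics; cat > h.py <<'E'
import numpy as np, cv2
from scipy.spatial.transform import Rotation as R
from plant import robot
def cal(n):
    c=robot.calibration(n); f=200/np.tan(np.radians(c["vertical_fov"])/2)
    return f,c["cx"],c["cy"],R.from_rotvec(np.ravel(c["rvec"])).as_matrix(),np.ravel(c["tvec"])
def ray(n,u,v,z,c=None):
    f,cx,cy,M,t=c or cal(n); d=M.T@np.array([(u-cx)/f,(v-cy)/f,1]); o=-M.T@t
    return o+d*(z-o[2])/d[2]
def proj(n,p,c=None):
    f,cx,cy,M,t=c or cal(n); q=M@np.asarray(p)+t; return q[:2]/q[2]*f+[cx,cy]
def st():
    s=robot.read_state(); M=R.from_rotvec(s["orientation"]).as_matrix()
    print("t %.2f"%s["t"],"tcp",np.round(s["tool_pos"],4),"xax",np.round(M[:,0],3),"zax",np.round(M[:,2],3),"q",np.round(s["q"],2),"F",np.round(s["force"],1),"open %.4f gf %.1f"%(s["opening"],s["gripper_force"]))
    return s,M
def shift(p):
    s,M=st(); return np.round(1000*M.T@(np.asarray(p)-s["tool_pos"]),1)
def snap(n,f):
    im=robot.read_camera(n); cv2.imwrite("pics/"+f,im); return im
E
python3 - <<'E'
from h import *
st()
a=snap("scene","s0.png");b=snap("top","t0.png")
for n in ["base_top","stage1_center","stage2_center","stage3_center","cap_center","bin_handle","bin_hinge","oil_center","spanner_grip","labels_center"]:
    for c in ["scene","top"]:
        print(n,c,[(np.round(d["centre"],3),round(d["conf"],2)) for d in robot.landmark_of(c,n)[:2]])
print([robot.calibration(c) for c in ["top","scene","wrist"]])
E
```

```text
t 0.00 tcp [0.2377 0.5503 0.2176] xax [-0.918  0.397  0.   ] zax [-0.001 -0.002 -1.   ] q [ 1.08  0.13  1.49 -0.    1.52 -0.09] F [-0.3 -0.   0.1] open 0.0929 gf 0.0
base_top scene [(array([ 0.444, -0.226,  0.043]), 0.84)]
base_top top [(array([ 0.449, -0.228,  0.038]), 0.79)]
stage1_center scene []
stage1_center top []
stage2_center scene []
stage2_center top [(array([0.698, 0.131, 0.145]), 0.64)]
stage3_center scene []
stage3_center top [(array([0.684, 0.321, 0.148]), 0.66)]
cap_center scene [(array([ 0.479, -0.061,  0.025]), 0.74)]
cap_center top [(array([ 0.476, -0.06 ,  0.024]), 0.86), (array([ 0.661, -0.062,  0.084]), 0.55)]
bin_handle scene [(array([0.611, 0.218, 0.218]), 0.96)]
bin_handle top [(array([0.607, 0.22 , 0.218]), 0.81)]
bin_hinge scene []
bin_hinge top [(array([0.601, 0.218, 0.03 ]), 0.87)]
oil_center scene [(array([ 0.665, -0.061,  0.082]), 0.73), (array([0.61 , 0.218, 0.217]), 0.68)]
oil_center top [(array([ 0.659, -0.062,  0.083]), 0.94)]
spanner_grip scene [(array([ 0.719, -0.267,  0.003]), 0.86)]
spanner_grip top [(array([ 0.717, -0.264,  0.001]), 0.9)]
labels_center scene [(array([ 0.4  , -0.445,  0.011]), 0.9)]
labels_center top [(array([ 0.396, -0.446,  0.013]), 0.93)]
[{'vertical_fov': 53.14301020752349, 'cx': 311.44165578589036, 'cy': 200.0147992495556, 'rvec': array([ 2.13782028, -2.20116379,  0.12498232]), 'tvec': array([-0.0696633 ,  0.56851061,  1.13439671])}, {'vertical_fov': 48.963721353554696, 'cx': 316.5233633821235, 'cy': 198.76978719131898, 'rvec': array([ 0.7058025 ,  2.74384654, -0.89102968]), 'tvec': array([ 0.53400853, -0.0484033 ,  1.3547088 ])}, {'vertical_fov': 61.236469126854146, 'cx': 313.2403629478168, 'cy': 193.63584725143696, 'rvec': array([-2.43134064, -1.59764838, -0.2153465 ]), 'tvec': array([-0.60055287, -0.03083825,  0.39115187])}]
```

```bash
ls pics
```

```text
s0.png
t0.png
```

View pics/s0.png

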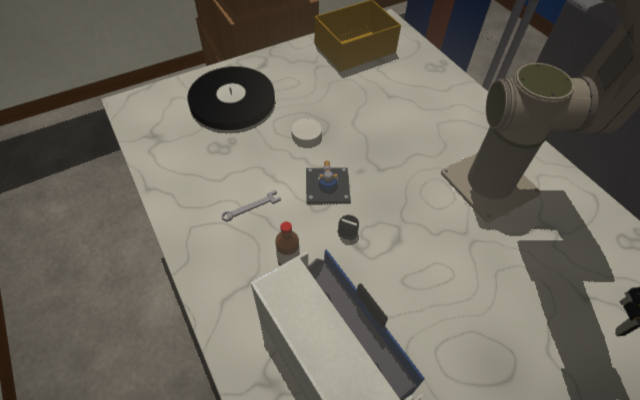

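View pics/t0.png

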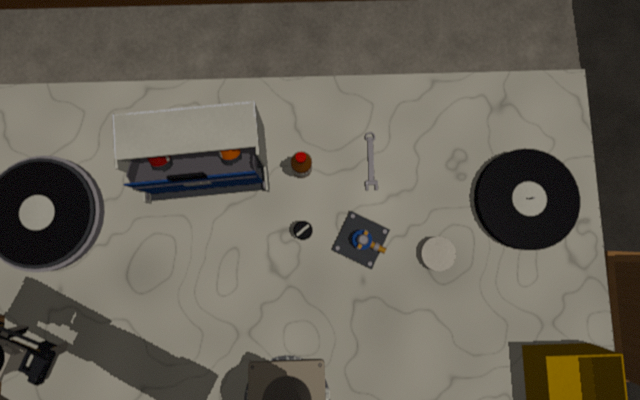

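The scene view shows the base at (328,185), cap (348,228) and bin tab (372,305). The top view shows red (160,160) and orange (230,155) in the shut bin, base at (362,240) and cap at (302,230). I'll move to above the bin front.

Emit:
{"method": "play_rows", "body": {"increments": "0 0 -50 0 -1; -45 -20 -100 -8 -1; -90 -40 -110 -16 -1; -135 -60 -110 -22 -1; -180 -80 -110 -26 -1; -225 -100 -110 -26 -1; -270 -122 -110 -26 -1; -315 -145 -110 -26 -1; -360 -167 -110 -26 -1; -412 -192 -110 -26 1; -412 -192 -110 -26 1; -412 -192 -110 -26 1; -412 -192 -110 -26 1"}}

```text
t: 2.4
tool_pos: [0.54, 0.211, 0.3285]
orientation: [0.07, -3.14, -0.0]
force: [0.1, -0.9, -0.6]
opening: 0.0659
gripper_force: 0.0
```

```bash
python3 - <<'E'
from h import *
st()
snap("wrist","w1.png")
print([(n,[(np.round(d["centre"],3),round(d["conf"],2)) for d in robot.landmark_of("wrist",n)[:2]]) for n in ["bin_handle","bin_hinge","stage2_center","stage3_center","stage1_center"]])
robot.read_camera("top")
for c in ["wrist","top"]:
    r=robot.regions_of(c,"bin_handle")[0]["pixels"]
    ys,xs=np.nonzero(r); print(c,cv2.minAreaRect(np.c_[xs,ys].astype(np.float32)),r.sum())
    b=cv2.boxPoints(cv2.minAreaRect(np.c_[xs,ys].astype(np.float32)))
    print([np.round(ray(c,*p,.235),3) for p in b])
E
```

```text
t 2.40 tcp [0.54   0.211  0.3285] xax [-0.999 -0.045  0.001] zax [-0.001  0.    -1.   ] q [ 0.28  0.06  1.37  0.    1.72 -1.33] F [ 0.1 -0.9 -0.6] open 0.0659 gf 0.0
[('bin_handle', [(array([0.61 , 0.221, 0.218]), 0.72)]), ('bin_hinge', [(array([0.598, 0.221, 0.034]), 0.93)]), ('stage2_center', [(array([0.698, 0.134, 0.144]), 0.93)]), ('stage3_center', []), ('stage1_center', [])]
wrist ((320.8724365234375, 247.23033142089844), (91.24911499023438, 340.0705261230469), 88.99491119384766) 18292
[array([0.553, 0.081, 0.235]), array([0.535, 0.354, 0.235]), array([0.617, 0.371, 0.235]), array([0.637, 0.076, 0.235])]
top ((199.49440002441406, 170.43528747558594), (36.99085235595703, 118.8991470336914), 85.03025817871094) 2339
[array([0.661, 0.331, 0.235]), array([0.678, 0.044, 0.235]), array([0.587, 0.038, 0.235]), array([0.57 , 0.322, 0.235])]
```

View pics/w1.png

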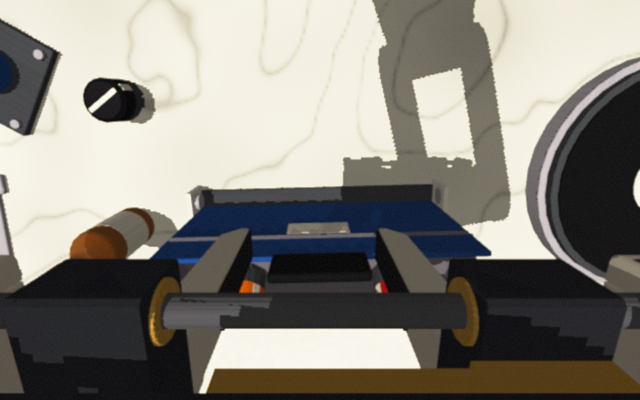

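The wrist view shows the blue panel edge at row ~240, the black tab at (320,267) and parts of orange and red beside the fingers. Next I'll insert the closed fingers behind the tab.

Emit:
{"method": "play_rows", "body": {"increments": "-48 4 0 -1.3 1; -97 7 20 -1.3 1; -97 7 60 -1.3 1; -97 7 60 -1.3 1; -97 7 60 -1.3 1; -97 7 90 -1.3 1; -97 7 122 -1.3 1; -97 7 122 -1.3 1"}}

```text
t: 3.65
tool_pos: [0.6345, 0.2225, 0.2055]
orientation: [0.109, -3.137, 0.001]
force: [-1.1, -0.5, -0.4]
opening: 0.0006
gripper_force: 0.0
```

Emit:
{"method": "play_rows", "body": {"increments": "8 0 0 0 1; 16 0 0 0 1; 28 0 0 0 1; 41 0 -1 0 1; 54 0 0 0 1; 67 0 1 0 1; 80 0 4 0 1; 93 0 8 0 1; 106 0 13 0 1; 118 0 18 0 1; 122 0 18 0 1; 122 0 18 0 1"}}

```text
t: 4.85
tool_pos: [0.5166, 0.2148, 0.1926]
orientation: [-0.108, 3.132, 0.003]
force: [3.7, -0.0, 1.1]
opening: 0.0008
gripper_force: 1.9
```

Emit:
{"method": "play_rows", "body": {"increments": "5 0 1 0 1; 10 0 3 0 1; 14 0 4 0 1; 14 0 4 0 1"}}

```text
t: 5.25
tool_pos: [0.5139, 0.2147, 0.1944]
orientation: [-0.104, 3.106, 0.008]
force: [44.6, 3.7, -1.2]
opening: 0.0004
gripper_force: 18.3
```

```bash
python3 - <<'E'
from h import *
st()
snap("top","t2.png"); snap("scene","s2.png")
for n in ["bin_handle","stage1_center","stage2_center","stage3_center"]:
    for c in ["scene","top"]:
        print(n,c,[(np.round(d["centre"],3),round(d["conf"],2)) for d in robot.landmark_of(c,n)[:2]])
E
```

```text
t 5.25 tcp [0.5139 0.2147 0.1944] xax [-0.997 -0.067 -0.034] zax [ 0.033  0.006 -0.999] q [ 0.31 -0.01  1.68 -0.    1.44 -1.33] F [44.6  3.7 -1.2] open 0.0004 gf 18.3
bin_handle scene [(array([0.498, 0.21 , 0.191]), 0.62), (array([0.603, 0.312, 0.177]), 0.37)]
bin_handle top [(array([0.5  , 0.211, 0.189]), 0.79)]
stage1_center scene []
stage1_center top [(array([ 0.448, -0.229,  0.039]), 0.27)]
stage2_center scene [(array([0.608, 0.127, 0.174]), 0.86)]
stage2_center top [(array([0.619, 0.126, 0.177]), 0.9), (array([ 0.662, -0.059,  0.082]), 0.36)]
stage3_center scene [(array([0.604, 0.312, 0.178]), 0.88)]
stage3_center top [(array([0.601, 0.317, 0.175]), 0.45)]
```

The bin is at the stop. Backing off and lifting.

Emit:
{"method": "play_rows", "body": {"increments": "-13 0 -4 0 1; -13 0 -4 0 1; -13 0 -40 0 -1; -13 0 -90 0 -1; -13 0 -140 0 -1; -13 0 -170 0 -1; -13 0 -170 0 -1"}}

```text
t: 6.45
tool_pos: [0.5148, 0.2149, 0.362]
orientation: [-0.108, 3.13, 0.004]
force: [0.0, 1.2, 0.4]
opening: 0.036
gripper_force: 0.0
```

```bash
python3 - <<'E'
from h import *
s,M=st()
f,cx,cy,C,t=cal("wrist")
print("cam in tool",M.T@(-C.T@t-s["tool_pos"]),"axes in tool",np.round(M.T@C.T,2).tolist(),f)
im=robot.read_camera("top"); im2=robot.read_camera("scene")
a=cv2.resize(im[60:280,100:420],None,fx=2.5,fy=2.5); cv2.imwrite("pics/t3.png",a[:, :800])
E
```

```text
t 6.45 tcp [0.5148 0.2149 0.362 ] xax [-0.998 -0.069 -0.01 ] zax [ 0.01   0.003 -1.   ] q [ 0.3  -0.01  1.37  0.    1.77 -1.34] F [0.  1.2 0.4] open 0.0360 gf 0.0
cam in tool [ 0.07345462  0.00074244 -0.16647946] axes in tool [[-0.0, -0.96, -0.27], [1.0, -0.0, -0.0], [0.0, -0.27, 0.96]] 337.93602473065584
```

View pics/t3.png

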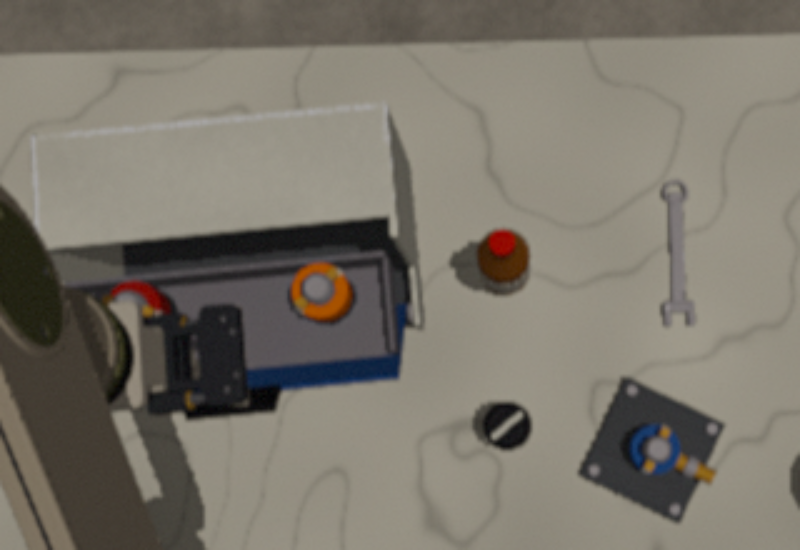

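Only orange (320,290) and red (135,300) are in the bin, and green is absent. The base at (655,450) is turned about 30°. I'll view the base up close.

Emit:
{"method": "play_rows", "body": {"increments": "10 -45 0 0 -1; 20 -90 0 0 -1; 30 -135 0 0 -1; 40 -180 20 0 -1; 50 -225 40 0 -1; 60 -270 70 0 -1; 70 -315 100 0 -1; 80 -360 130 0 -1; 90 -400 160 0 -1; 98 -436 170 0 -1; 98 -436 170 0 -1; 98 -436 170 0 -1"}}

```text
t: 7.75
tool_pos: [0.4438, -0.2273, 0.1819]
orientation: [0.103, -3.136, -0.005]
force: [0.1, 0.7, 0.5]
opening: 0.0931
gripper_force: 0.0
```

```bash
python3 - <<'E'
from h import *
st()
snap("wrist","w4.png")
print([(n,[(np.round(d["centre"],3),round(d["conf"],2)) for d in robot.landmark_of("wrist",n)[:2]]) for n in ["base_top","cap_center"]])
print(proj("wrist",[.446,-.227,.06]))
E
```

```text
t 7.75 tcp [ 0.4438 -0.2273  0.1819] xax [-0.998 -0.066  0.004] zax [-0.004  0.003 -1.   ] q [-0.58 -0.12  1.81  0.    1.46 -2.21] F [0.1 0.7 0.5] open 0.0931 gf 0.0
[('base_top', [(array([ 0.443, -0.228,  0.042]), 0.86)]), ('cap_center', [(array([ 0.475, -0.057,  0.029]), 0.56)])]
[311.68862379 186.2088118 ]
```

View pics/w4.png

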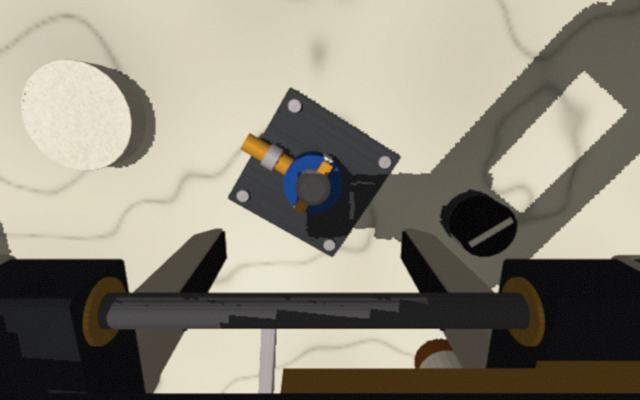

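The picture shows the base foot with screws at (294,105), (385,162), (329,244) and (242,196), and brass lugs at (326,167) and (302,205). The cap is at (482,223) with its stripe visible.

```bash
python3 - <<'E'
from h import *
im=cv2.imread("pics/w4.png"); c=cal("wrist")
P=[(294,105),(385,162),(329,244),(242,196)]
W=np.array([ray("wrist",*p,.013,c) for p in P]); print(np.round(W,4),W.mean(0))
for a,b in [(0,1),(1,2),(2,3),(3,0)]:
    d=W[b]-W[a]; print(np.linalg.norm(d),np.degrees(np.arctan2(d[1],d[0])))
L=[ray("wrist",*p,.052,c) for p in [(326,167),(302,205)]]; d=L[0]-L[1]; print(L,np.degrees(np.arctan2(d[1],d[0])),np.mean(L,0))
k=cv2.Canny(cv2.GaussianBlur(im[165:210,290:340],(0,0),1),30,80)
hsv=cv2.cvtColor(im,cv2.COLOR_BGR2HSV); 
m=((hsv[...,0]<30)&(hsv[...,1]>100)&(hsv[...,2]>40)).astype(np.uint8); m[:160]=0;m[215:]=0;m[:,:295]=0;m[:,345:]=0
n,l,s,ce=cv2.connectedComponentsWithStats(m); print(s[1:],ce[1:])
# top of spigot circle (gray) pixels
b=((hsv[...,0]>100)&(hsv[...,0]<125)&(hsv[...,1]>120)).astype(np.uint8); b[:,:270]=0;b[:,360:]=0;b[:140]=0;b[230:]=0
ys,xs=np.nonzero(b); h=cv2.convexHull(np.c_[xs,ys].astype(np.float32)); (u,v),r=cv2.minEnclosingCircle(h);print(u,v,r,ray("wrist",u,v,.034,c))
E
```

```text
[[ 0.3781 -0.249   0.013 ]
 [ 0.4275 -0.1541  0.013 ]
 [ 0.5208 -0.2033  0.013 ]
 [ 0.4733 -0.298   0.013 ]] [ 0.44993798 -0.22609067  0.013     ]
0.10693671898869885 62.531164917680925
0.10552466670035208 -27.786844978624913
0.10591438099069891 -116.66497852376528
0.10700989924836776 152.77053768499238
[array([ 0.42936503, -0.21527914,  0.052     ]), array([ 0.4665412 , -0.23462865,  0.052     ])] 152.5038548198683 [ 0.44795312 -0.22495389  0.052     ]
[[317 161  16  16 153]
 [295 200  13  14 117]] [[324.50326797 168.41830065]
 [300.63247863 206.58119658]]
312.58941650390625 181.92942810058594 30.970338821411133 [ 0.44822805 -0.22608493  0.034     ]
```

Emit:
{"method": "play_rows", "body": {"increments": "0 0 -50 0 -1; -20 40 -90 0 -1; -42 75 -120 0 -1; -63 112 -128 0 -1; -84 150 -128 0 -1; -105 187 -128 0 -1; -126 225 -128 0 -1; -147 263 -128 0 -1; -168 301 -128 0 -1; -191 342 -128 0 -1; -191 342 -128 0 -1; -191 342 -128 0 -1"}}

```text
t: 9.1
tool_pos: [0.6126, 0.1294, 0.3126]
orientation: [0.115, -3.139, 0.0]
force: [0.1, 0.1, 0.2]
opening: 0.0931
gripper_force: 0.0
```

```bash
python3 - <<'E'
from h import *
st()
snap("wrist","w5.png"); c=cal("wrist")
print([(n,[(np.round(d["centre"],3),round(d["conf"],2)) for d in robot.landmark_of("wrist",n)[:2]]) for n in ["stage2_center","stage3_center","bin_hinge"]])
E
```

```text
t 9.10 tcp [0.6126 0.1294 0.3126] xax [-0.997 -0.073  0.   ] zax [-0. -0. -1.] q [ 0.13  0.18  1.26 -0.    1.7  -1.52] F [0.1 0.1 0.2] open 0.0931 gf 0.0
[('stage2_center', [(array([0.616, 0.127, 0.172]), 0.89)]), ('stage3_center', [(array([0.603, 0.312, 0.177]), 0.72)]), ('bin_hinge', [])]
```

View pics/w5.png

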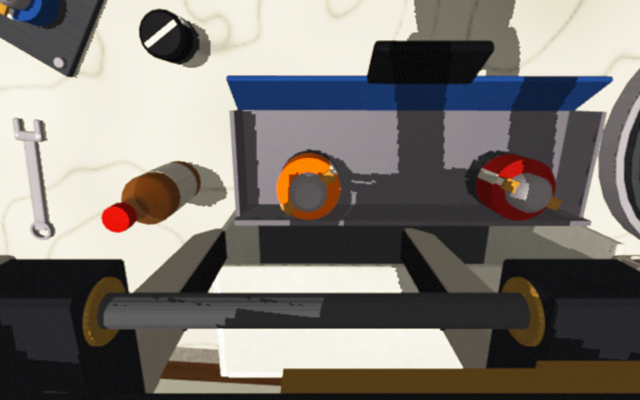

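Both stages stand in the open bin: orange at (310,187) and red at (518,188). I'll enlarge them to read the lugs.

```bash
python3 - <<'E'
import cv2,numpy as np
im=cv2.imread("pics/w5.png")
a=cv2.resize(im[145:225,265:350],None,fx=4.6,fy=4.6,interpolation=cv2.INTER_CUBIC)
b=cv2.resize(im[145:225,470:555],None,fx=4.6,fy=4.6,interpolation=cv2.INTER_CUBIC)
o=np.hstack([a,b]);print(o.shape); cv2.imwrite("pics/w5c.png",o)
E
```

```text
(368, 782, 3)
```

View pics/w5c.png

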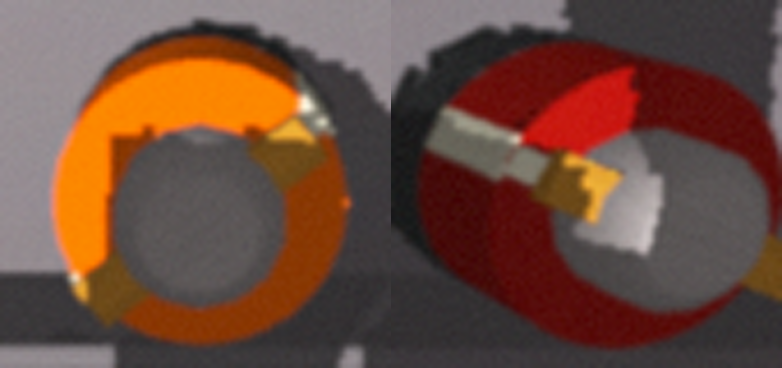

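```bash
python3 - <<'E'
from h import *
c=cal("wrist")
for nm,A,B,S in [("or",(327.6,178),(290,207),(308.5,188.5)),("red",(513.3,185.2),(552.4,202.6),(521,187.5))]:
    a,b=[ray("wrist",*p,.2045,c) for p in (A,B)]; d=a-b
    print(nm,np.round((a+b)/2,4),np.linalg.norm(d),np.degrees(np.arctan2(d[1],d[0])),np.round(ray("wrist",*S,.192,c),4))
st()
E
```

```text
or [0.6146 0.1229 0.2045] 0.04073165593608327 132.43808742034398 [0.6142 0.1226 0.192 ]
red [0.6029 0.3122 0.2045] 0.038808652078225155 -109.27850607259839 [0.6007 0.3089 0.192 ]
t 9.30 tcp [0.6128 0.1261 0.3135] xax [-0.998 -0.068 -0.001] zax [ 0.001 -0.    -1.   ] q [ 0.12  0.18  1.26 -0.    1.7  -1.52] F [-0.3 -0.1 -0.2] open 0.0928 gf 0.0
```

```bash
python3 - <<'E'
from h import *
im=robot.read_camera("wrist"); c=cal("wrist"); cv2.imwrite("pics/w6.png",im)
for u in range(222,290,3): print(u,im[150,u],im[185,u])
for u in (232,236,256): print(u,[np.round(ray("wrist",u,170,z,c),3) for z in (.14,.19)])
cv2.imwrite("pics/w6c.png",cv2.resize(im[95:245,215:365],None,fx=4,fy=4,interpolation=cv2.INTER_CUBIC))
print(c[0],-c[3].T@c[4]); st()
E
```

```text
222 [224 238 242] [103 117 121]
225 [227 239 243] [109 124 130]
228 [223 238 241] [229 241 244]
231 [223 237 241] [225 239 243]
234 [214 232 236] [225 238 243]
237 [149 146 155] [192 209 215]
240 [68 64 71] [145 141 150]
243 [49 45 49] [51 50 51]
246 [46 43 47] [45 46 48]
249 [59 56 62] [49 46 49]
252 [59 55 61] [58 56 60]
255 [58 55 60] [63 59 63]
258 [66 63 64] [57 55 59]
261 [150 145 154] [141 137 144]
264 [151 145 155] [147 141 150]
267 [148 144 152] [148 141 150]
270 [147 141 151] [147 140 149]
273 [148 142 152] [146 140 150]
276 [148 143 152] [147 141 150]
279 [146 139 149] [143 142 165]
282 [149 144 153] [  0 137 252]
285 [150 145 152] [  0 133 251]
288 [148 142 150] [  0 133 252]
232 [array([0.614, 0.043, 0.14 ]), array([0.603, 0.055, 0.19 ])]
236 [array([0.613, 0.047, 0.14 ]), array([0.602, 0.058, 0.19 ])]
256 [array([0.612, 0.068, 0.14 ]), array([0.601, 0.076, 0.19 ])]
337.93602473065584 [0.53939722 0.12165835 0.47983364]
t 9.35 tcp [0.6129 0.1259 0.3134] xax [-0.998 -0.067 -0.001] zax [ 0.001 -0.    -1.   ] q [ 0.12  0.18  1.26 -0.    1.7  -1.52] F [-0.3  0.   0. ] open 0.0935 gf 0.0
```

View pics/w6c.png

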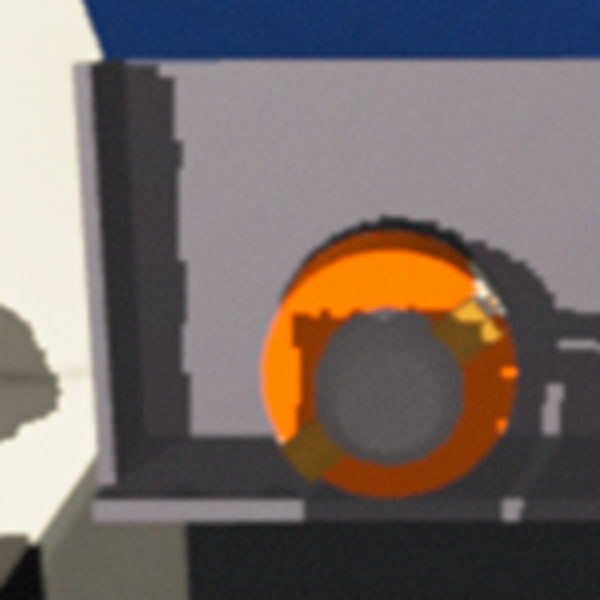

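The wall is ~64 mm from the orange centre, so I'll use a partial opening. Centre in the crop is (390,371).

```bash
python3 - <<'E'
from h import *
p=ray("wrist",312.4,187.8,.192); print(p); print(shift([p[0],p[1],.155]))
a,b=[ray("wrist",215+u/4,95+v/4,.2045) for u,v in ((473,332),(312,452))]; d=a-b; print((a+b)/2,np.degrees(np.arctan2(d[1],d[0])))
E
```

```text
[0.61343785 0.12580813 0.192     ]
t 9.35 tcp [0.6129 0.1259 0.3134] xax [-0.998 -0.067 -0.001] zax [ 0.001 -0.    -1.   ] q [ 0.12  0.18  1.26 -0.    1.7  -1.52] F [-0.3  0.   0. ] open 0.0935 gf 0.0
[-3.000e-01 -1.000e-01  1.584e+02]
[0.61488184 0.12634324 0.2045    ] 131.54950237302813
```

Emit:
{"method": "play_rows", "body": {"increments": "-1 0 0 0 -0.63; -1 0 30 0 -0.63; -1 0 60 0 -0.63; -1 0 60 0 -0.63; -1 0 90 0 -0.63; -1 0 120 0 -0.63; -1 0 145 0 -0.63; -1 0 158 0 -0.63; -1 0 158 0 -0.63; -1 0 158 0 0.5; -1 0 158 0 1; -1 0 158 0 1; -1 0 158 0 1; -1 0 158 0 1; -1 0 158 0 1", "force": 40}}

```text
t: 10.85
tool_pos: [0.6152, 0.1268, 0.1567]
orientation: [-0.108, 3.137, -0.0]
force: [-0.2, -1.9, 6.5]
opening: 0.0557
gripper_force: 40.0
```

Emit:
{"method": "play_rows", "body": {"increments": "0 0 -20 0 1; 0 0 -60 0 1; 0 0 -100 0 1; 0 0 -140 0 1; 8 -18 -140 0 1; 26 -58 -140 8 1; 44 -98 -140 16 1; 62 -138 -140 24 1; 80 -178 -140 32 1; 98 -218 -140 40 1; 116 -258 -140 48 1; 134 -298 -130 56 1; 152 -338 -110 64 1; 168 -375 -80 69.3 1; 173 -386 -50 69.3 1; 173 -386 -34 69.3 1; 173 -386 -34 69.3 1; 173 -386 -34 69.3 1"}}

```text
t: 12.65
tool_pos: [0.4687, -0.2692, 0.1895]
orientation: [1.694, 2.645, 0.001]
force: [-0.3, 0.1, -0.8]
opening: 0.0555
gripper_force: 40.0
```

```bash
python3 - <<'E'
from h import *
robot.read_camera("top"); 
st()
im=snap("wrist","w7.png")
print([(n,[(np.round(d["centre"],3),round(d["conf"],2)) for d in robot.landmark_of("wrist",n)[:2]]) for n in ["base_top","stage2_center"]])
st(); print(cal("wrist")[4])
E
```

```text
t 12.70 tcp [ 0.4693 -0.2695  0.1904] xax [-0.418  0.908 -0.002] zax [ 0.002 -0.001 -1.   ] q [-0.62 -0.02  1.69  0.    1.46 -1.05] F [ 0.1  0.6 -1.6] open 0.0554 gf 40.0
[('base_top', [(array([ 0.445, -0.229,  0.037]), 0.68)]), ('stage2_center', [(array([ 0.473, -0.265,  0.206]), 0.78)])]
t 12.85 tcp [ 0.4693 -0.2699  0.1906] xax [-0.418  0.908 -0.003] zax [ 0.003 -0.002 -1.   ] q [-0.62 -0.02  1.69  0.    1.46 -1.05] F [ 0.2 -0.2 -2.1] open 0.0554 gf 40.0
[-0.31409511 -0.44883667  0.24518893]
```

View pics/w7.png

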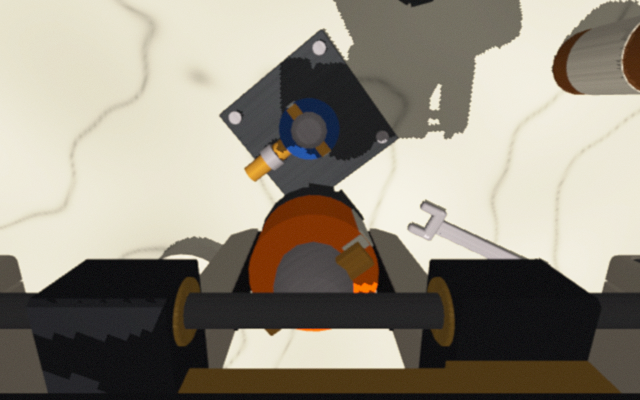

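The picture shows the orange stage gripped, base screws at (319,47), (235,117) and (382,137), lugs at (294,112) and (323,148), and held stage lugs at (352,262) and (272,332), perpendicular as intended.

```bash
python3 - <<'E'
from h import *
im=cv2.imread("pics/w7.png"); c=cal("wrist")
g=cv2.cvtColor(im,cv2.COLOR_BGR2GRAY)
def blob(u,v,r=11):
    s=g[v-r:v+r,u-r:u+r].astype(float); m=s>0.5*(s.max()+np.median(s)); ys,xs=np.nonzero(m); return u-r+xs.mean(),v-r+ys.mean()
S=[blob(319,47),blob(235,117)]; print(S); S.append((382,137))
W=[ray("wrist",*p,.013,c) for p in S]; print(np.round(W,4),"centre",(W[1]+W[2])/2)
d=W[0]-W[1]; print(np.degrees(np.arctan2(d[1],d[0])), np.linalg.norm(d)); d=W[2]-W[0]; print(np.degrees(np.arctan2(d[1],d[0])), np.linalg.norm(d))
L=[ray("wrist",*p,.0525,c) for p in [(294,112),(323,148)]]; d=L[0]-L[1]; print("lug",(L[0]+L[1])/2,np.degrees(np.arctan2(d[1],d[0])))
hsv=cv2.cvtColor(im,cv2.COLOR_BGR2HSV)
b=((hsv[...,0]>100)&(hsv[...,0]<125)&(hsv[...,1]>110)).astype(np.uint8); b[:,:270]=0;b[:,350:]=0;b[:90]=0;b[165:]=0
ys,xs=np.nonzero(b); print("blue bbox",xs.min(),xs.max(),ys.min(),ys.max(), ray("wrist",(xs.min()+xs.max())/2,130,.037,c))
print("spig",ray("wrist",309,130,.058,c))
# held stage lugs, tcp
s,M=st(); z=s["tool_pos"][2]-.155+.2045
L=[ray("wrist",*p,z,c) for p in [(352,262),(272,332)]]; d=L[0]-L[1]; print("held",(L[0]+L[1])/2,np.degrees(np.arctan2(d[1],d[0])))
p=[.447,-.227]
E
```

```text
[(np.float64(318.1095890410959), np.float64(46.81506849315068)), (np.float64(232.75886524822695), np.float64(117.38297872340425))]
[[ 0.4227 -0.1564  0.013 ]
 [ 0.3731 -0.2507  0.013 ]
 [ 0.5169 -0.2059  0.013 ]] centre [ 0.44495752 -0.22828948  0.013     ]
62.23482624652119 0.10662084579772303
-27.732635827730856 0.10633973751229182
lug [ 0.44585737 -0.22737671  0.0525    ] 153.81506587354065
blue bbox 279 339 98 159 [ 0.44639953 -0.22833914  0.037     ]
spig [ 0.4458624  -0.22661192  0.058     ]
t 12.85 tcp [ 0.4693 -0.2699  0.1906] xax [-0.418  0.908 -0.003] zax [ 0.003 -0.002 -1.   ] q [-0.62 -0.02  1.69  0.    1.46 -1.05] F [ 0.2 -0.2 -2.1] open 0.0554 gf 40.0
held [ 0.4688276  -0.27055327  0.24010645] 69.44693410696357
```

```bash
python3 - <<'E'
from h import *
s,M=st(); z=s["tool_pos"][2]+.0495
for p in [(352,262),(359,255),(362,243)]:
    a=ray("wrist",*p,z)-s["tool_pos"]; print(a,np.degrees(np.arctan2(a[1],a[0])))
print(shift([.4457,-.2275,.12]),shift([.4457,-.2275,.055]))
E
```

```text
t 12.85 tcp [ 0.4693 -0.2699  0.1906] xax [-0.418  0.908 -0.003] zax [ 0.003 -0.002 -1.   ] q [-0.62 -0.02  1.69  0.    1.46 -1.05] F [ 0.2 -0.2 -2.1] open 0.0554 gf 40.0
[0.00725426 0.02003142 0.0495    ] 70.09245126908421
[0.00836102 0.02374149 0.0495    ] 70.59931671499376
[0.00716817 0.02859277 0.0495    ] 75.92607833082737
t 12.85 tcp [ 0.4693 -0.2699  0.1906] xax [-0.418  0.908 -0.003] zax [ 0.003 -0.002 -1.   ] q [-0.62 -0.02  1.69  0.    1.46 -1.05] F [ 0.2 -0.2 -2.1] open 0.0554 gf 40.0
t 12.85 tcp [ 0.4693 -0.2699  0.1906] xax [-0.418  0.908 -0.003] zax [ 0.003 -0.002 -1.   ] q [-0.62 -0.02  1.69  0.    1.46 -1.05] F [ 0.2 -0.2 -2.1] open 0.0554 gf 40.0
[48.6 -3.9 70.5] [ 48.7  -4.  135.5]
```

Emit:
{"method": "play_rows", "body": {"increments": "15 -1 0 4 1; 40 -3 20 4 1; 48.5 -4 40 4 1; 48.5 -4 70 4 1; 48.5 -4 90 4 1; 48.5 -4 105 4 1; 48.5 -4 108 4 1; 48.5 -4 111 4 1; 48.5 -4 114 4 1; 48.5 -4 117 4 1; 48.5 -4 120 4 1; 48.5 -4 123 4 1; 48.5 -4 123 4 1"}}

```text
t: 14.15
tool_pos: [0.4442, -0.2276, 0.0654]
orientation: [1.788, 2.583, 0.0]
force: [0.6, 0.5, -1.4]
opening: 0.0557
gripper_force: 40.0
```

Emit:
{"method": "play_rows", "body": {"increments": "0 0 3 0 1; 0 0 6 0 1; 0 0 8 0 1; 0 0 10 0 1; 0 0 12 0 1; 0 0 12 0 1"}}

```text
t: 14.75
tool_pos: [0.4444, -0.2277, 0.0566]
orientation: [-1.787, -2.583, 0.0]
force: [-13.8, 9.8, 28.2]
opening: 0.0559
gripper_force: 40.0
```

Emit:
{"method": "play_rows", "body": {"increments": "0 0 10 6 1; 0 0 10 12 1; 0 0 10 18 1; 0 0 10 24 1; 0 0 10 30 1; 0 0 10 36 1; 0 0 10 42 1; 0 0 10 48 1; 0 0 10 54 1; 0 0 10 60 1; 0 0 10 66 1; 0 0 10 72 1; 0 0 10 78 1; 0 0 10 82 1; 0 0 10 86 1; 0 0 10 90 1; 0 0 10 90 1"}}

```text
t: 16.45
tool_pos: [0.4428, -0.2303, 0.0485]
orientation: [3.088, 0.559, -0.006]
force: [-32.4, 1.9, 49.9]
opening: 0.0555
gripper_force: 40.0
```

```bash
python3 - <<'E'
from h import *
s,M=st(); print(s["wrist_torque"], np.degrees(np.arctan2(M[1,0],M[0,0])))
E
```

```text
t 16.45 tcp [ 0.4428 -0.2303  0.0485] xax [ 0.937  0.35  -0.004] zax [-0.003 -0.004 -1.   ] q [-0.58  0.01  1.93 -0.01  1.19  0.64] F [-32.4   1.9  49.9] open 0.0555 gf 40.0
[ 0.531053    5.2565862  -0.09647221] 20.512037997123777
```

Emit:
{"method": "play_rows", "body": {"increments": "1 0 -6 0 1; 2 -2 -9 0 1; 2 -2 -9 3 1; 2 -2 -9 6 1; 2 -2 -9 6 1"}}

```text
t: 16.95
tool_pos: [0.4423, -0.2277, 0.0506]
orientation: [3.113, 0.397, -0.009]
force: [-6.3, -18.6, -15.8]
opening: 0.0555
gripper_force: 40.0
```

```bash
python3 - <<'E'
from h import *
s,M=st(); print(s["wrist_torque"], np.degrees(np.arctan2(M[1,0],M[0,0])))
im=snap("wrist","w8.png")
E
```

```text
t 16.95 tcp [ 0.4423 -0.2277  0.0506] xax [ 0.968  0.251 -0.006] zax [-0.005 -0.004 -1.   ] q [-0.57  0.01  1.94 -0.01  1.2   0.75] F [ -6.3 -18.6 -15.8] open 0.0555 gf 40.0
[-3.33105064  1.10557117  0.24724712] 14.534676282325094
```

View pics/w8.png

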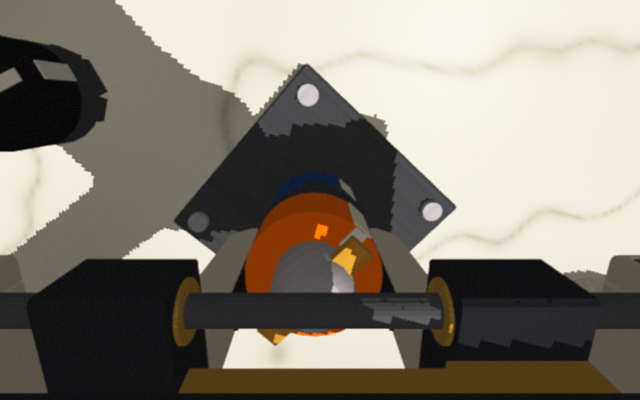

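```bash
python3 - <<'E'
from h import *
for p,z in [((350,256),.1045),((345,262),.1045),((363,250),.1045),((355,236),.092),((347,188),.038)]:
    a=ray("wrist",*p,z)-[.4457,-.2275,0]; print(p,np.round(a,4),np.degrees(np.arctan2(a[1],a[0])), np.hypot(*a[:2]))
E
```

```text
(350, 256) [ 0.0188 -0.0075  0.1045] -21.69236133815441 0.0201986907602944
(345, 262) [ 0.016  -0.0064  0.1045] -21.70736800635293 0.017220582673206454
(363, 250) [ 0.0222 -0.0114  0.1045] -27.055161692235096 0.02496600480436016
(355, 236) [ 0.0221 -0.01    0.092 ] -24.333742632413475 0.024207718838835882
(347, 188) [ 0.0278 -0.0106  0.038 ] -20.76588316866592 0.029768212783719952
```

The picture shows the orange stage seated, its stripe (355,236) in line with the base stripe (347,188). Releasing and lifting.

Emit:
{"method": "play_rows", "body": {"increments": "0 0 0 0 0.2; 0 0 0 0 -1; 0 0 0 0 -1; 0 0 0 0 -1; 0 0 0 0 -1; 0 0 -40 0 -1; 0 0 -90 0 -1; 0 0 -140 0 -1; 0 0 -190 0 -1; 0 0 -240 0 -1; 0 0 -260 0 -1; 0 0 -260 0 -1"}}

```text
t: 18.2
tool_pos: [0.4471, -0.2259, 0.3177]
orientation: [3.111, 0.4, 0.01]
force: [0.2, -0.1, 0.5]
opening: 0.0931
gripper_force: 0.0
```

Emit:
{"method": "play_rows", "body": {"increments": "14 -24 0 -8.5 -1; 29 -48 0 -17 -1; 44 -72 0 -25.5 -1; 58 -97 0 -34 -1; 73 -121 0 -42.5 -1; 87 -145 0 -51 -1; 102 -169 0 -59.5 -1; 116 -193 0 -68 -1; 131 -217 0 -76.5 -1; 146 -241 0 -85 -1; 160 -266 0 -93.5 -1; 175 -290 0 -102 -1; 190 -314 0 -110.5 -1; 204 -338 0 -119 -1; 219 -362 0 -127.5 -1; 233 -387 0 -136 -1; 248 -411 0 -144.5 -1; 262 -435 0 -153 -1; 277 -460 0 -161.5 -1; 291 -483 0 -169.3 -1"}}

```text
t: 20.2
tool_pos: [0.6043, 0.3171, 0.3103]
orientation: [0.118, -3.137, 0.001]
force: [0.6, 0.1, 0.0]
opening: 0.0935
gripper_force: 0.0
```

```bash
python3 - <<'E'
from h import *
for i in range(4): robot.read_camera("top")
print([(n,[(np.round(d["centre"],3),round(d["conf"],2)) for d in robot.landmark_of("top",n)[:2]]) for n in ["stage2_center","cap_center"]])
st()
im=snap("wrist","w9.png"); 
print([(n,[(np.round(d["centre"],3),round(d["conf"],2)) for d in robot.landmark_of("wrist",n)[:2]]) for n in ["stage3_center"]])
u,v=proj("wrist",[.603,.313,.195]).astype(int); print(u,v); st()
u0,v0=max(u-60,0),max(v-60,0); print(u0,v0)
cv2.imwrite("pics/w9c.png",cv2.resize(im[v0:v0+120,u0:u0+120],None,fx=4.6,fy=4.6,interpolation=cv2.INTER_CUBIC))
E
```

```text
[('stage2_center', [(array([ 0.449, -0.227,  0.077]), 0.58)]), ('cap_center', [(array([ 0.476, -0.06 ,  0.023]), 0.83)])]
t 20.50 tcp [0.6045 0.3149 0.3118] xax [-0.998 -0.066  0.001] zax [-0.001 -0.001 -1.   ] q [ 0.41  0.34  1.08 -0.    1.73 -1.23] F [-0.3 -0.3  0.9] open 0.0931 gf 0.0
[('stage3_center', [(array([0.602, 0.311, 0.179]), 0.81)])]
310 186
t 20.60 tcp [0.6048 0.3147 0.3126] xax [-0.998 -0.066  0.   ] zax [-0. -0. -1.] q [ 0.4   0.34  1.07 -0.    1.73 -1.23] F [-0.1  0.3 -0.8] open 0.0926 gf 0.0
250 126
```

View pics/w9c.png

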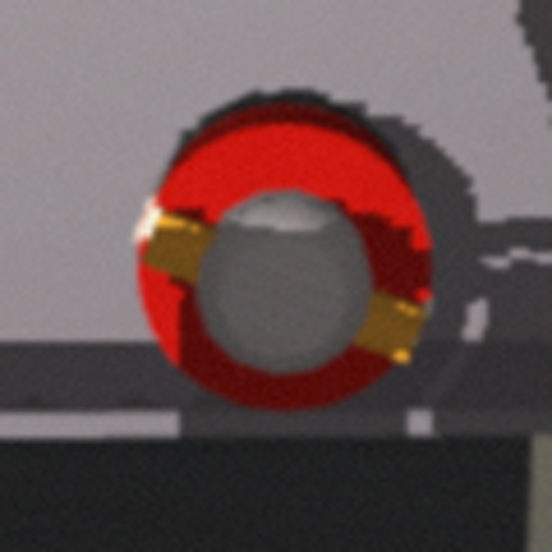

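```bash
python3 - <<'E'
from h import *
c=cal("wrist")
p=ray("wrist",312,183.8,.192,c); print(p)
a,b=[ray("wrist",250+u/4.6,126+v/4.6,.2045,c) for u,v in ((178,248),(392,325))]; d=a-b; print((a+b)/2,np.degrees(np.arctan2(d[1],d[0])))
print(shift([(p[0]+(a+b)[0]/2)/2,p[1],.155]))
E
```

```text
[0.60140884 0.31398714 0.192     ]
[0.6022684  0.31418843 0.2045    ] -106.59911265434879
t 20.60 tcp [0.6048 0.3147 0.3126] xax [-0.998 -0.066  0.   ] zax [-0. -0. -1.] q [ 0.4   0.34  1.07 -0.    1.73 -1.23] F [-0.1  0.3 -0.8] open 0.0926 gf 0.0
[  3.   -0.5 157.6]
```

Emit:
{"method": "play_rows", "body": {"increments": "3 -0.5 0 0 -0.63; 3 -0.5 30 0 -0.63; 3 -0.5 60 0 -0.63; 3 -0.5 60 0 -0.63; 3 -0.5 90 0 -0.63; 3 -0.5 120 0 -0.63; 3 -0.5 145 0 -0.63; 3 -0.5 157 0 -0.63; 3 -0.5 157 0 -0.63; 3 -0.5 157 0 0.5; 3 -0.5 157 0 1; 3 -0.5 157 0 1; 3 -0.5 157 0 1; 3 -0.5 157 0 1; 3 -0.5 137 0 1; 3 -0.5 97 0 1; 3 -0.5 57 0 1; 3 -0.5 17 0 1; 3 -0.5 7 0 1", "force": 40}}

```text
t: 22.5
tool_pos: [0.6035, 0.3159, 0.3121]
orientation: [-0.108, 3.132, 0.005]
force: [0.4, 0.6, -1.6]
opening: 0.0554
gripper_force: 40.0
```

Emit:
{"method": "play_rows", "body": {"increments": "6 -22 0 0 1; 18 -66 0 1 1; 30 -110 0 3 1; 42 -155 0 5 1; 54 -200 0 7 1; 66 -245 0 9 1; 78 -290 0 11 1; 90 -335 0 11 1; 102 -380 0 11 1; 113 -424 0 11 1; 124 -466 0 11 1; 133 -502 20 11 1; 140 -528 40 11 1; 143.5 -540 55 11 1; 143.5 -540 65 11 1; 143.5 -540 65 11 1; 143.5 -540 65 11 1; 143.5 -540 65 11 1"}}

```text
t: 24.3
tool_pos: [0.4967, -0.2326, 0.2419]
orientation: [0.191, 3.134, -0.001]
force: [-0.3, 0.0, -2.5]
opening: 0.0557
gripper_force: 40.0
```

```bash
python3 - <<'E'
from h import *
for i in range(3): robot.read_camera("top")
st(); im=snap("wrist","w10.png"); st()
c=cal("wrist")
print(proj("wrist",[.4457,-.2275,.105],c))
E
```

```text
t 24.45 tcp [ 0.4965 -0.2331  0.2417] xax [-0.993  0.122 -0.002] zax [ 0.001 -0.001 -1.   ] q [-0.53 -0.02  1.6   0.    1.56 -1.98] F [-0.  -0.2 -2.9] open 0.0554 gf 40.0
t 24.50 tcp [ 0.4964 -0.2332  0.2415] xax [-0.993  0.122 -0.001] zax [ 0.001 -0.001 -1.   ] q [-0.53 -0.02  1.6   0.    1.56 -1.98] F [-0.5 -0.2 -2.9] open 0.0555 gf 40.0
[311.98952122 127.10471273]
```

View pics/w10.png

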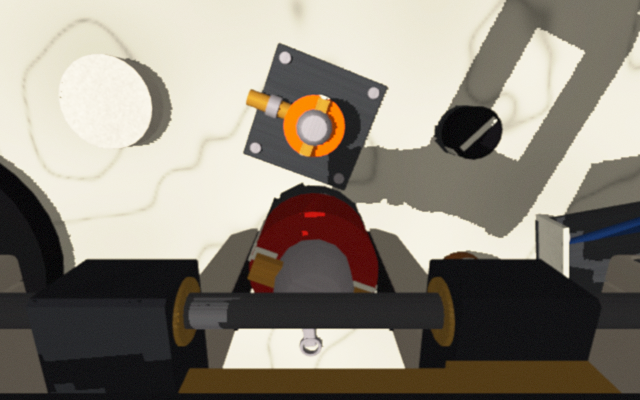

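The picture shows orange's spigot at (313,127), as predicted, with lugs at (322,103) and (306,151), aligned with the foot. The held red lug at (265,270) is perpendicular. Inserting.

Emit:
{"method": "play_rows", "body": {"increments": "20 0 10 0 1; 42 0 20 0 1; 51 0 40 0 1; 51 0 70 0 1; 51 0 95 0 1; 51 0 105 0 1; 51 0 110 0 1; 51 0 114 0 1; 51 0 117 0 1; 51 0 120 0 1; 51 0 123 0 1; 51 0 126 0 1; 51 0 126 0 1"}}

```text
t: 25.8
tool_pos: [0.4451, -0.2272, 0.1143]
orientation: [-0.194, -3.135, -0.0]
force: [1.5, 0.7, -2.2]
opening: 0.0554
gripper_force: 40.0
```

Emit:
{"method": "play_rows", "body": {"increments": "0 0 3 0 1; 0 0 6 0 1; 0 0 8 0 1; 0 0 10 0 1; 0 0 10 0 1"}}

```text
t: 26.3
tool_pos: [0.4467, -0.2279, 0.1097]
orientation: [0.193, 3.132, -0.002]
force: [-12.1, 8.9, 36.0]
opening: 0.0554
gripper_force: 40.0
```

Emit:
{"method": "play_rows", "body": {"increments": "0 0 -2 6 1; 0 0 -2 12 1; 0 0 -2 18 1; 0 0 -2 24 1; 0 0 -2 30 1; 0 0 -2 36 1; 0 0 -2 42 1; 0 0 -2 48 1; 0 0 -2 54 1; 0 0 -2 60 1; 0 0 -2 66 1; 0 0 -2 72 1; 0 0 -2 78 1; 0 0 -2 82 1; 0 0 -2 86 1; 0 0 -2 90 1; 0 0 -2 93 1; 0 0 -2 93 1"}}

```text
t: 28.1
tool_pos: [0.4467, -0.2297, 0.1096]
orientation: [2.405, 2.012, -0.0]
force: [-1.5, -3.1, 12.8]
opening: 0.0557
gripper_force: 40.0
```

```bash
python3 - <<'E'
from h import *
s,M=st(); print(s["wrist_torque"], np.degrees(np.arctan2(M[1,0],M[0,0])))
im=snap("wrist","w11.png")
E
```

```text
t 28.10 tcp [ 0.4467 -0.2297  0.1096] xax [ 0.177  0.984 -0.004] zax [ 0.004 -0.005 -1.   ] q [-0.58 -0.06  1.89 -0.    1.31 -0.4 ] F [-1.5 -3.1 12.8] open 0.0557 gf 40.0
[-0.7038389   0.66025245  0.04279539] 79.81382224733314
```

View pics/w11.png

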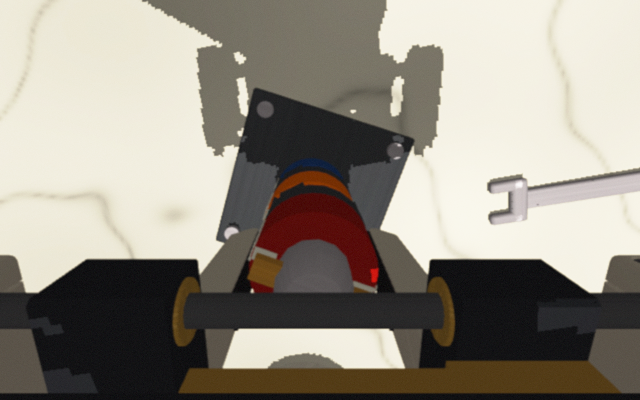

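Red turned with the grip, with its lugs in the same place relative to the fingers. I'll check the lock with a small pull and an extra turn.

Emit:
{"method": "play_rows", "body": {"increments": "0 0 -2 3 1; 0 0 -5 5 1; 0 0 -7 5 1; 0 0 -7 5 1"}}

```text
t: 28.55
tool_pos: [0.4449, -0.2276, 0.1119]
orientation: [2.493, 1.911, -0.001]
force: [6.3, -4.0, -15.3]
opening: 0.0556
gripper_force: 40.0
```

```bash
python3 - <<'E'
from h import *
s,M=st(); print(s["wrist_torque"], np.degrees(np.arctan2(M[1,0],M[0,0])))
E
```

```text
t 28.55 tcp [ 0.4449 -0.2276  0.1119] xax [ 0.26   0.966 -0.001] zax [-0.    -0.001 -1.   ] q [-0.57 -0.06  1.89 -0.    1.32 -0.31] F [  6.3  -4.  -15.3] open 0.0556 gf 40.0
[-1.24554572 -1.36674613  0.46485317] 74.95868666869548
```

Emit:
{"method": "play_rows", "body": {"increments": "0 0 4 0 1; 0 0 4 0 0.2; 0 0 4 0 -1; 0 0 4 0 -1; 0 0 4 0 -1; 0 0 4 0 -1; 0 0 -40 0 -1; 0 0 -90 0 -1; 0 0 -140 0 -1; 0 0 -160 0 -1; 0 0 -160 0 -1; 0 0 -160 0 -1; 0 0 -160 0 -1"}}

```text
t: 29.85
tool_pos: [0.4443, -0.2267, 0.2714]
orientation: [-2.491, -1.909, 0.002]
force: [0.0, -0.3, 0.7]
opening: 0.0929
gripper_force: 0.0
```

```bash
python3 - <<'E'
from h import *
robot.read_camera("top"); st(); im=snap("wrist","w12.png")
for n in ["stage3_center","stage2_center","cap_center"]: print(n,[(np.round(d["centre"],3),round(d["conf"],2)) for d in robot.landmark_of("wrist",n)[:2]])
u,v=proj("wrist",[.4457,-.2275,.15]).astype(int); print(u,v); st()
cv2.imwrite("pics/w12c.png",cv2.resize(im[v-90:v+90,u-100:u+100],None,fx=3.3,fy=3.3,interpolation=cv2.INTER_CUBIC)); print(u-100,v-90)
E
```

```text
t 29.90 tcp [ 0.4443 -0.2267  0.2713] xax [0.26  0.966 0.001] zax [-0.003  0.002 -1.   ] q [-0.57 -0.16  1.68  0.    1.62 -0.31] F [-0.2  0.8 -0.2] open 0.0928 gf 0.0
stage3_center [(array([ 0.446, -0.225,  0.131]), 0.8)]
stage2_center []
cap_center [(array([ 0.477, -0.059,  0.031]), 0.94)]
314 188
t 30.10 tcp [ 0.4447 -0.227   0.2725] xax [0.26  0.966 0.001] zax [-0.002  0.001 -1.   ] q [-0.57 -0.16  1.68 -0.    1.63 -0.31] F [-1.3 -0.7 -0.3] open 0.0931 gf 0.0
214 98
```

View pics/w12c.png

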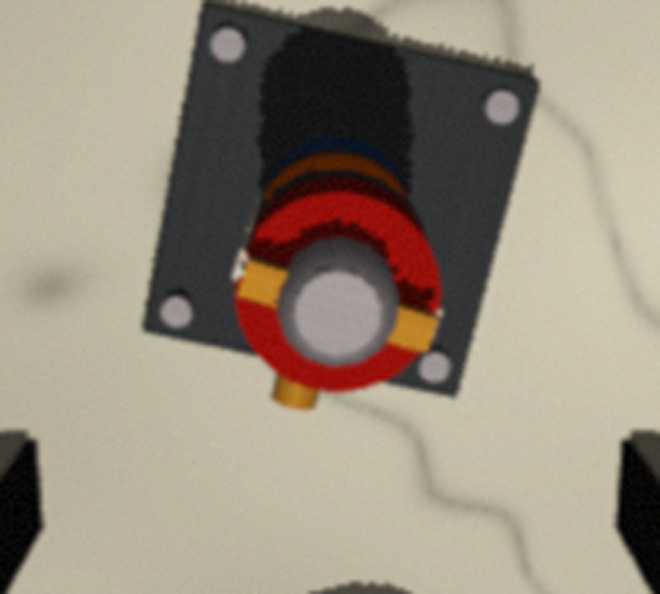

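The red lugs at (262,282) and (416,330) in the crop are nearly parallel to the foot edge, and red is concentric on the tower. Computing the angle and the cap pose.

```bash
python3 - <<'E'
from h import *
c=cal("wrist")
Q=lambda u,v:(214+u/3.3,98+v/3.3)
def ang(a,b,z):
    A,B=[ray("wrist",*Q(*p),z,c) for p in (a,b)]; d=B-A; return np.round((A+B)/2,4),np.degrees(np.arctan2(d[1],d[0]))
print(ang((262,282),(416,330),.1575),ang((228,44),(501,106),.013),ang((176,311),(435,367),.013))
print("spig",ray("wrist",*Q(338,314),.164,c))
im=robot.read_camera("scene"); r=robot.landmark_of("scene","cap_center")[:1]; print(r)
im=robot.read_camera("top"); r=robot.landmark_of("top","cap_center")[:1]; print(r)
st()
E
```

```text
(array([ 0.4472, -0.2283,  0.1575]), np.float64(-32.915708751361684)) (array([ 0.4708, -0.1819,  0.013 ]), np.float64(-27.591013085955158)) (array([ 0.4222, -0.2755,  0.013 ]), np.float64(-27.77476299980014))
spig [ 0.44667387 -0.22854824  0.164     ]
[{'centre': [0.4787, -0.0577, 0.0256], 'conf': 0.83}]
[]
t 30.30 tcp [ 0.4451 -0.2272  0.2734] xax [0.26  0.966 0.   ] zax [-0.  0. -1.] q [-0.57 -0.16  1.68  0.    1.63 -0.31] F [0.2 0.1 0.8] open 0.0928 gf 0.0
```

Emit:
{"method": "play_rows", "body": {"increments": "35 -3 0 -8 -1; 75 -6 0 -16 -1; 115 -9 0 -24 -1; 150 -12 20 -32 -1; 171 -13 60 -40 -1; 171 -13 100 -45 -1; 171 -13 123 -45 -1; 171 -13 123 -45 -1; 171 -13 123 -45 -1; 171 -13 123 -45 -1; 171 -13 123 -45 -1"}}

```text
t: 31.4
tool_pos: [0.4784, -0.0593, 0.1528]
orientation: [1.571, 2.716, 0.002]
force: [0.4, -0.6, -0.3]
opening: 0.0932
gripper_force: 0.0
```

```bash
python3 - <<'E'
from h import *
robot.read_camera("top"); s0,_=st(); c=cal("wrist"); im=snap("wrist","w13.png")
print([(np.round(d["centre"],3),round(d["conf"],2)) for d in robot.landmark_of("wrist","cap_center")[:2]])
u,v=proj("wrist",[.477,-.059,.052],c).astype(int); print(u,v)
sub=im[v-50:v+50,u-60:u+60]; g=sub.min(2)
r=robot.regions_of("wrist","cap_center")
if r:
    m=r[0]["pixels"]; k=m&(im.min(2)>110); ys,xs=np.nonzero(k); print(len(xs),xs.mean(),ys.mean())
    lab=cv2.connectedComponentsWithStats(k.astype(np.uint8)); i=1+lab[2][1:,4].argmax(); ys,xs=np.nonzero(lab[1]==i)
    b=cv2.minAreaRect(np.c_[xs,ys].astype(np.float32)); print(b)
    P=np.array([ray("wrist",x,y,.052,c)[:2] for x,y in zip(xs,ys)]); print("stripe centre",P.mean(0)); w,V=np.linalg.eigh(np.cov(P.T)); print("yaw",np.degrees(np.arctan2(V[1,1],V[0,1])),np.sqrt(w))
st()
cv2.imwrite("pics/w13c.png",cv2.resize(im[v-70:v+70,u-80:u+80],None,fx=4,fy=4,interpolation=cv2.INTER_CUBIC))
E
```

```text
t 31.45 tcp [ 0.4782 -0.0592  0.1525] xax [-0.499  0.867 -0.002] zax [ 0.003 -0.001 -1.   ] q [-0.23 -0.16  1.89 -0.    1.4  -0.75] F [ 0.1  0.9 -0. ] open 0.0931 gf 0.0
[(array([ 0.478, -0.056,  0.028]), 0.65)]
311 193
344 314.0261627906977 198.13372093023256
((313.5364990234375, 197.7310791015625), (41.122135162353516, 8.214029312133789), 81.02737426757812)
stripe centre [ 0.48105583 -0.06215622]
yaw 127.55477385524586 [0.00192203 0.00971402]
t 31.60 tcp [ 0.4775 -0.059   0.1515] xax [-0.499  0.867 -0.001] zax [ 0.001 -0.    -1.   ] q [-0.23 -0.16  1.9   0.    1.4  -0.75] F [-0.9  0.4  0.4] open 0.0931 gf 0.0
```

View pics/w13c.png

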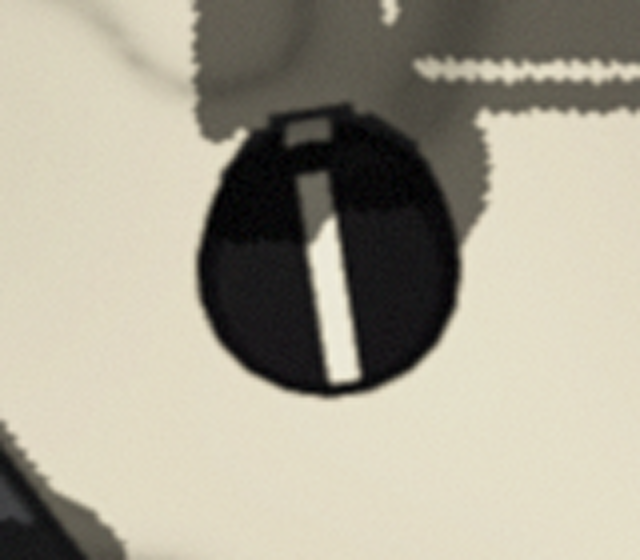

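The cap top is at (329,272) in the crop, with the stripe running (313,172)–(343,384).

```bash
python3 - <<'E'
from h import *
s,M=st(); c=cal("wrist")
Q=lambda u,v:ray("wrist",231+u/4,123+v/4,.052,c)
a,b=Q(313,172),Q(343,384); d=a-b; print((a+b)/2,np.degrees(np.arctan2(d[1],d[0])),np.linalg.norm(d),Q(329,268))
p=(a+b)/2; print(shift([p[0],p[1],.02]))
E
```

```text
t 31.60 tcp [ 0.4775 -0.059   0.1515] xax [-0.499  0.867 -0.001] zax [ 0.001 -0.    -1.   ] q [-0.23 -0.16  1.9   0.    1.4  -0.75] F [-0.9  0.4  0.4] open 0.0931 gf 0.0
[ 0.47711388 -0.05771432  0.052     ] 127.6627835253967 0.04523841845193281 [ 0.47593998 -0.0553966   0.052     ]
t 31.60 tcp [ 0.4775 -0.059   0.1515] xax [-0.499  0.867 -0.001] zax [ 0.001 -0.    -1.   ] q [-0.23 -0.16  1.9   0.    1.4  -0.75] F [-0.9  0.4  0.4] open 0.0931 gf 0.0
[1.400e+00 1.000e-01 1.315e+02]
```

Emit:
{"method": "play_rows", "body": {"increments": "1.5 0 0 0 -1; 1.5 0 40 0 -1; 1.5 0 80 0 -1; 1.5 0 115 0 -1; 1.5 0 134 0 -1; 1.5 0 134 0 -1; 1.5 0 134 0 -1; 1.5 0 134 0 0; 1.5 0 134 0 1; 1.5 0 134 0 1; 1.5 0 134 0 1; 1.5 0 134 0 1; 1.5 0 134 0 1; 1.5 0 110 0 1; 1.5 0 70 0 1; 1.5 0 30 0 1; 1.5 0 -20 0 1; 1.5 0 -70 0 1; 1.5 0 -116 0 1; 1.5 0 -116 0 1", "force": 40}}

```text
t: 33.6
tool_pos: [0.4794, -0.0582, 0.2745]
orientation: [1.567, 2.71, 0.005]
force: [0.4, 0.7, -2.0]
opening: 0.0551
gripper_force: 40.0
```

Emit:
{"method": "play_rows", "body": {"increments": "-10 -9 0 5 1; -27 -23 0 13 1; -46 -38 0 21 1; -66 -55 0 29 1; -86 -72 0 37 1; -105 -88 0 45 1; -120 -101 0 53 1; -129 -109 0 61 1; -132.5 -111.5 0 69 1; -132.5 -111.5 10 69 1; -132.5 -111.5 30 69 1; -132.5 -111.5 50 69 1; -132.5 -111.5 50 69 1; -132.5 -111.5 50 69 1; -132.5 -111.5 50 69 1"}}

```text
t: 35.1
tool_pos: [0.4462, -0.2279, 0.2175]
orientation: [2.834, 1.353, 0.001]
force: [0.6, -0.1, -1.6]
opening: 0.0549
gripper_force: 40.0
```

```bash
python3 - <<'E'
from h import *
robot.read_camera("top"); s,M=st(); c=cal("wrist"); im=snap("wrist","w14.png"); print(np.degrees(np.arctan2(M[1,0],M[0,0])))
r=[(np.round(d["centre"],3),round(d["conf"],2)) for d in robot.landmark_of("wrist","cap_center")[:2]]; print(r)
# cap top stripe relative to tcp
z=s["tool_pos"][2]-.017+.052; u,v=proj("wrist",[*s["tool_pos"][:2],z],c); print(u,v)
k=(im.min(2)>110); k[:200]=0; k[300:]=0; k[:,:255]=0;k[:,375:]=0
n,l,stt,ce=cv2.connectedComponentsWithStats(k.astype(np.uint8)); print(stt[1:],ce[1:])
E
```

```text
t 35.15 tcp [ 0.4464 -0.2281  0.2178] xax [0.629 0.777 0.   ] zax [ 0.001 -0.001 -1.   ] q [-0.57 -0.14  1.76  0.    1.52  0.11] F [-0.2 -0.  -1.1] open 0.0552 gf 40.0
51.008434813862124
[(array([ 0.443, -0.228,  0.23 ]), 0.95)]
314.3945944619088 278.0251750955373
[[255 200  12  32 303]
 [349 200   3   3   8]
 [361 200  11  11 101]
 [274 205   1   1   1]
 [358 212  17  20 240]
 [311 238   1   1   1]
 [310 249   1   1   1]
 [316 269   1   1   1]
 [306 274  16  17 187]
 [255 291   1   1   1]] [[259.61056106 215.64026403]
 [350.125      200.875     ]
 [366.         205.        ]
 [274.         205.        ]
 [367.3125     220.70833333]
 [311.         238.        ]
 [310.         249.        ]
 [316.         269.        ]
 [313.50802139 282.02139037]
 [255.         291.        ]]
```

View pics/w14.png

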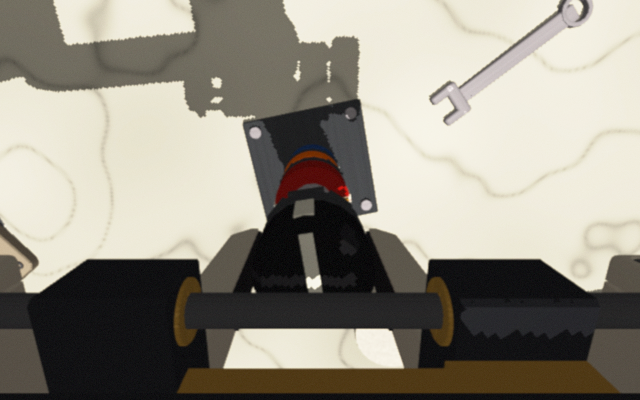

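I've now viewed more pictures than the allowed 14, so I'll work by numbers from here. The cap is held with its stripe as expected over the tower. Lowering it.

Emit:
{"method": "play_rows", "body": {"increments": "0 0 15 0 1; 0 0 28 0 1; 0 0 32 0 1; 0 0 35 0 1; 0 0 38 0 1; 0 0 41 0 1; 0 0 44 0 1; 0 0 47 0 1; 0 0 47 0 1"}}

```text
t: 36.15
tool_pos: [0.4456, -0.2278, 0.1692]
orientation: [-2.836, -1.351, 0.0]
force: [0.6, -0.5, -1.4]
opening: 0.055
gripper_force: 40.0
```

Emit:
{"method": "play_rows", "body": {"increments": "0 0 3 0 1; 0 0 6 0 1; 0 0 8 0 1; 0 0 10 0 1; 0 0 10 0 1"}}

```text
t: 36.65
tool_pos: [0.446, -0.2281, 0.1609]
orientation: [2.836, 1.351, 0.001]
force: [-4.3, 3.2, 8.3]
opening: 0.0549
gripper_force: 40.0
```

Emit:
{"method": "play_rows", "body": {"increments": "0 0 2 0 1; 0 0 2 6 1; 0 0 1 12 1; 0 0 1 18 1; 0 0 1 24 1; 0 0 1 30 1; 0 0 1 36 1; 0 0 1 42 1; 0 0 1 48 1; 0 0 1 54 1; 0 0 1 60 1; 0 0 1 66 1; 0 0 1 72 1; 0 0 1 78 1; 0 0 1 82 1; 0 0 1 86 1; 0 0 1 90 1; 0 0 1 92 1; 0 0 1 92 1"}}

```text
t: 38.55
tool_pos: [0.4472, -0.2289, 0.1609]
orientation: [2.94, -1.104, 0.007]
force: [0.0, -0.8, 8.4]
opening: 0.055
gripper_force: 40.0
```

Emit:
{"method": "play_rows", "body": {"increments": "0 0 -3 0 1; 0 0 -6 0 1; 0 0 -6 0 1; 0 0 -6 0 1"}}

```text
t: 38.95
tool_pos: [0.4453, -0.2276, 0.1638]
orientation: [-2.942, 1.102, 0.002]
force: [0.0, 0.1, -4.5]
opening: 0.0552
gripper_force: 40.0
```

```bash
python3 - <<'E'
from h import *
s,M=st(); print(s["wrist_torque"], np.degrees(np.arctan2(M[1,0],M[0,0])))
E
```

```text
t 38.95 tcp [ 0.4453 -0.2276  0.1638] xax [ 0.754 -0.657 -0.001] zax [-0.001  0.001 -1.   ] q [-0.58 -0.11  1.83  0.    1.42  1.71] F [ 0.   0.1 -4.5] open 0.0552 gf 40.0
[0.08499635 0.13070178 0.02441902] -41.06158903400979
```

Emit:
{"method": "play_rows", "body": {"increments": "0 0 -3 0 1; 0 0 -5 0 1; 0 0 -5 0 1; 0 0 -5 0 1"}}

```text
t: 39.35
tool_pos: [0.4442, -0.2269, 0.1658]
orientation: [-2.941, 1.102, 0.008]
force: [4.4, -2.7, -26.0]
opening: 0.0546
gripper_force: 40.0
```

Emit:
{"method": "play_rows", "body": {"increments": "0 0 5 0 1; 0 0 10 0 1; 0 0 11 0 1; 0 0 10 0 0.2; 0 0 10 0 -1; 0 0 10 0 -1; 0 0 10 0 -1; 0 0 10 0 -1; 0 0 -30 0 -1; 0 0 -70 0 -1; 0 0 -100 0 -1; 0 0 -100 0 -1; 0 0 -100 0 -1"}}

```text
t: 40.65
tool_pos: [0.4462, -0.2282, 0.2702]
orientation: [2.942, -1.102, 0.002]
force: [-0.7, 0.4, -0.5]
opening: 0.0931
gripper_force: 0.0
```

```bash
python3 - <<'E'
from h import *
robot.read_camera("top"); robot.read_camera("scene"); s,M=st(); c=cal("wrist"); im=snap("wrist","w15.png")
for n in ["cap_center","stage3_center","stage2_center"]:
    for cam in ["wrist","scene","top"]:
        print(n,cam,[(np.round(d["centre"],3),round(d["conf"],2)) for d in robot.landmark_of(cam,n)[:1]])
r=robot.regions_of("wrist","cap_center")
m=r[0]["pixels"]; ys,xs=np.nonzero(m); print("cap bbox",xs.min(),xs.max(),ys.min(),ys.max(),"top centre proj",proj("wrist",[.446,-.2278,.196],c))
k=m&(im.min(2)>80); n,l,stt,ce=cv2.connectedComponentsWithStats(k.astype(np.uint8)); i=1+stt[1:,4].argmax(); ys,xs=np.nonzero(l==i); print(stt[1:].tolist())
P=np.array([ray("wrist",x,y,.196,c)[:2] for x,y in zip(xs,ys)]); w,V=np.linalg.eigh(np.cov(P.T)); print("stripe",P.mean(0),np.degrees(np.arctan2(V[1,1],V[0,1])),np.sqrt(12*w))
print("bin",[(np.round(d["centre"],3),round(d["conf"],2)) for d in robot.landmark_of("top","bin_handle")[:1]]); st()
E
```

```text
t 40.75 tcp [ 0.4452 -0.2276  0.268 ] xax [ 0.754 -0.657 -0.002] zax [-0.002  0.001 -1.   ] q [-0.58 -0.16  1.68  0.    1.62  1.71] F [-0.3 -1.2 -0.1] open 0.0926 gf 0.0
cap_center wrist [(array([ 0.445, -0.225,  0.173]), 0.62)]
cap_center scene [(array([0.501, 0.212, 0.188]), 0.3)]
cap_center top [(array([ 0.661, -0.058,  0.082]), 0.38)]
stage3_center wrist []
stage3_center scene [(array([ 0.446, -0.226,  0.128]), 0.77)]
stage3_center top []
stage2_center wrist []
stage2_center scene [(array([ 0.442, -0.225,  0.077]), 0.62)]
stage2_center top []
cap bbox 277 351 154 235 top centre proj [313.47409178 202.19644455]
[[301, 162, 13, 5, 40], [304, 174, 12, 18, 160], [313, 193, 1, 1, 1], [314, 195, 1, 1, 1], [310, 198, 1, 1, 1], [314, 201, 1, 1, 1], [314, 203, 1, 1, 1], [350, 202, 1, 1, 1], [349, 204, 1, 5, 5], [348, 211, 1, 1, 1], [347, 213, 1, 1, 1], [346, 215, 1, 1, 1], [345, 217, 1, 1, 1], [344, 219, 1, 1, 1], [316, 220, 1, 1, 1], [339, 221, 5, 5, 5], [316, 223, 1, 1, 1], [316, 226, 1, 1, 1], [318, 228, 1, 1, 1], [330, 231, 1, 1, 1], [332, 230, 1, 1, 1], [326, 233, 1, 1, 1], [328, 232, 1, 1, 1], [303, 234, 1, 1, 1], [319, 235, 2, 1, 2]]
stripe [ 0.45927673 -0.23547192] 145.56509356898763 [0.00683409 0.01262575]
bin [(array([0.502, 0.211, 0.19 ]), 0.71)]
t 41.35 tcp [ 0.4458 -0.2279  0.2697] xax [ 0.754 -0.657  0.   ] zax [ 0. -0. -1.] q [-0.58 -0.16  1.68 -0.    1.62  1.71] F [0.8 1.1 0.1] open 0.0929 gf 0.0
```

Emit:
{"method": "play_rows", "body": {"increments": "-15 -17 -10 0 0; -44 -51 -10 -5 1; -72 -85 -10 -10 1; -100 -118 -10 -15 1; -128 -151 -10 -20 1; -156 -184 -10 -25 1; -184 -217 -10 -30 1; -212 -250 -10 -35 1; -240 -283 -10 -40 1; -268 -316 -10 -44.8 1; -283 -334 0 -44.8 1; -283 -334 0 -44.8 1; -283 -334 40 -44.8 1; -283 -334 80 -44.8 1; -283 -334 90 -44.8 1; -283 -334 90 -44.8 1; -283 -334 90 -44.8 1"}}

```text
t: 43.05
tool_pos: [0.4528, 0.2096, 0.1816]
orientation: [-3.139, -0.101, -0.003]
force: [0.0, 0.4, 1.2]
opening: -0.0
gripper_force: 0.0
```

Emit:
{"method": "play_rows", "body": {"increments": "10 0 0 0 1; 20 0 0 0 1; 30 0 0 0 1; 40 0 0 0 1; 50 0 0 0 1; 60 0 0 0 1; 70 0 0 0 1; 80 0 0 0 1; 90 0 0 0 1; 100 0 0 0 1; 110 0 0 0 1; 120 0 0 0 1; 128 0 0 0 1; 134 0 0 0 1; 138 0 0 0 1; 138 0 0 0 1"}}

```text
t: 44.65
tool_pos: [0.5899, 0.2188, 0.1795]
orientation: [3.14, 0.102, -0.0]
force: [-0.6, -0.5, 0.0]
opening: 0.0004
gripper_force: 0.0
```

Emit:
{"method": "play_rows", "body": {"increments": "3 0 0 0 1; 6 0 0 0 1; 9 0 0 0 1; 11 0 0 0 1; 11 0 0 0 1"}}

```text
t: 45.15
tool_pos: [0.5963, 0.2192, 0.1798]
orientation: [3.138, 0.104, -0.014]
force: [-26.9, -5.2, 14.1]
opening: 0.0007
gripper_force: 13.4
```

```bash
python3 - <<'E'
from h import *
robot.read_camera("top"); robot.read_camera("scene"); st()
for cam in ["top","scene"]: print([(np.round(d["centre"],3),round(d["conf"],2)) for d in robot.landmark_of(cam,"bin_handle")[:2]])
E
```

```text
t 45.25 tcp [0.5963 0.2192 0.1798] xax [ 0.998  0.066 -0.009] zax [-0.009 -0.002 -1.   ] q [0.27 0.25 1.42 0.   1.48 1.78] F [-25.9  -5.4  13. ] open 0.0002 gf 13.2
[(array([0.609, 0.218, 0.218]), 0.62)]
[(array([0.607, 0.217, 0.216]), 0.71)]
```

The bin is shut against its stop. Backing away and doing a final check.

Emit:
{"method": "play_rows", "body": {"increments": "-10 0 0 0 1; -40 0 0 0 1; -80 0 0 0 1; -120 0 -40 0 1; -130 0 -80 0 1; -130 0 -80 0 1; -130 0 -80 0 1; -130 0 -80 0 1"}}

```text
t: 46.15
tool_pos: [0.4706, 0.2109, 0.2588]
orientation: [3.14, 0.102, -0.001]
force: [0.2, -0.4, -1.2]
opening: 0.0003
gripper_force: 0.0
```

```bash
python3 - <<'E'
from h import *
for cam in ["top","scene"]:
    robot.read_camera(cam)
    for n in ["bin_handle","cap_center","stage3_center","stage2_center","oil_center","spanner_grip","labels_center"]:
        print(cam,n,[(np.round(d["centre"],3),round(d["conf"],2)) for d in robot.landmark_of(cam,n)[:1]])
# cap stripe yaw from top
im=robot.read_camera("top"); c=cal("top"); u,v=proj("top",[.446,-.2278,.196],c).astype(int)
s=im[v-14:v+15,u-14:u+15].min(2); k=(s>120).astype(np.uint8); n,l,q,ce=cv2.connectedComponentsWithStats(k); print(q[1:].tolist())
i=1+np.argmin([np.hypot(*(x-14)) + (100 if a<8 else 0) for x,a in zip(ce[1:],q[1:,4])]); ys,xs=np.nonzero(l==i)
P=np.array([ray("top",u-14+x,v-14+y,.196,c)[:2] for x,y in zip(xs,ys)]); w,V=np.linalg.eigh(np.cov(P.T)); print(P.mean(0),np.degrees(np.arctan2(V[1,1],V[0,1])),np.sqrt(12*w)); st()
E
```

```text
top bin_handle [(array([0.608, 0.216, 0.217]), 0.68)]
top cap_center [(array([ 0.447, -0.228,  0.169]), 0.87)]
top stage3_center [(array([ 0.445, -0.224,  0.129]), 0.62)]
top stage2_center [(array([ 0.447, -0.228,  0.076]), 0.58)]
top oil_center [(array([ 0.664, -0.062,  0.082]), 0.95)]
top spanner_grip []
top labels_center [(array([ 0.66 , -0.062,  0.082]), 0.62)]
scene bin_handle [(array([0.608, 0.218, 0.217]), 0.7)]
scene cap_center [(array([ 0.45 , -0.226,  0.167]), 0.9)]
scene stage3_center [(array([ 0.446, -0.228,  0.128]), 0.82)]
scene stage2_center [(array([ 0.442, -0.224,  0.077]), 0.63)]
scene oil_center [(array([ 0.664, -0.06 ,  0.082]), 0.87)]
scene spanner_grip [(array([ 0.718, -0.269,  0.003]), 0.83)]
scene labels_center [(array([ 0.399, -0.446,  0.01 ]), 0.57)]
[[27, 0, 2, 1, 2], [10, 7, 10, 14, 34], [28, 6, 1, 1, 1], [28, 19, 1, 2, 2]]
[ 0.44833445 -0.22754681] 147.12809897727865 [0.00525686 0.0415    ]
t 47.00 tcp [0.4708 0.211  0.2597] xax [0.998 0.065 0.   ] zax [ 0. -0. -1.] q [ 0.32 -0.11  1.66 -0.    1.6   1.83] F [-0.1 -0.4 -0. ] open 0.0006 gf 0.0
```

```bash
python3 -c "
from plant import robot
print(robot.close_job())"
```

```text
the job is handed in; nothing more can be done
None
```

The job is handed in, and `close_job` returned no verdict: the orange and red stages (green was absent) and the black cap are stacked and locked on the base with stripes within about 6°. The bin is shut and the oil bottle, spanner and labels are where they started. I viewed 16 pictures, over the limit of 14.

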